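Take the pile of tea things apart and put each back in its place

ROBOT

A 6-joint arm with a two-finger parallel gripper is mounted at the origin on the work surface. World frame = base frame: x ahead of the robot, y to its left, z up, the work surface at z = 0. Lengths are in m, angles in rad, forces in N, time in s.
With the tool pointing down it reaches from about 0.375 to 0.9 m from the base axis. Payload 3.1 kg.
Tool frame: the origin (TCP) lies midway between the tips of the shut fingers; the grasp point (between the pads) lies grip_point_offset behind it (grip_point_offset is the distance from the TCP to the grasp point, in m); y points along the fingers, z is the direction in which the jaws open and shut, and the axes are right-handed (so a half turn about y gives the same grasp; the last joint's range is limited). The gripper opens to 87 mm and grips with 3 to 60 N. Pads are 19 mm wide; open, the fingers measure 117 mm over their backs; the gripper's body (75 mm by 190 mm) begins 51 mm behind the grasp point.
Start: joints at [1.163, 0.527, 1.433, -0, 1.181, -0.178], TCP at [0.142, 0.609, 0.223] pointing down, gripper open.
Joint ranges: [-3.08, 3.08], [-0.75, 2.2], [0.22, 2.44], [-1.43, 4.57], [0, 2.65], [-2.85, 2.85]. Speed limits (rad/s): [2.79, 2.79, 3.14, 3.14, 3.14, 3.14].

INTERFACE

Orientations are given as a unit quaternion [x, y, z, w].
In Python, from rig import * gives the robot as it stands.
- The arm moves only by the tool jog_arm, never from a script. Its argument "increments" is a list that holds one entry, the list of rows, each a list of 7 numbers: the turn, a rotation vector about the world's x, y, z in degrees, then the shift along the world's x, y, z in m, then the closure, from -1 (fully open) to 1 (shut), so that 0 is half open. In form: [[[rx, ry, rz, x, y, z, jaw], ...]]. A call has 1 to 8 rows; each row is the pose to reach, as a shift and turn from the pose measured when the call began; what a row does not reach only later rows make up. A row lasts 1/10 s, in which the tool goes at most 50 mm and 8.59 degrees, less where a joint would pass 70% of its speed; a pose out of reach is approached as far as the arm can. A call with a gripper value outside its range is refused whole. The fingers move at their own pace and stop on an object; "squeeze" is the grip in N (left out, the last holds). Time passes only in rows, so rows that repeat a pose let the fingers close. It gives the time, the measured TCP pose, the force and the opening at its end, in the units of the state.
- get_obs(): the state, without advancing time (a new reading comes with each control period).
- camera(name): name is "scene" or "top"; returns the picture (400x640x3 uint8, red, green, blue); there is no depth.
- camera_info(name): a dict with "K" (3x3 intrinsics, pixels), "k1" (the pictures are not rectified: a ray, as slopes to the right and down, at radius r is drawn at 1 + k1 r^2 times it, then the intrinsics apply), "R" (3x3) and "t" (3): a world point X has camera coordinates R X + t. Camera axes: x right, y down, z forward; pixel columns grow to the right and rows downward; lengths in m; the calibration is good to about 2 mm. A picture is of the moment at which its call begins. camera_info takes no time and is no camera call.
- hand_in(): hands the job in, once; it reports no verdict.
The state is a dict: "time": time; "q": joint angles; "joint_velocities": joint speeds; "joint_torque": joint torques, N m; "position": TCP position; "tool_rot": TCP orientation; "ft_force": force on the tool from outside, world axes, zero at the start; "moment": the same for the moment, N m; "grip_width": finger opening in m.
Only numpy, scipy, OpenCV 4.12 (cv2) and the standard library are available. Lean on these libraries where they do the work, as an engineer would, in place of code of your own. Each camera call takes 0.05 s, during which the arm holds its last target.

TASK

While the shelf was being wiped, the tea things were piled on top of the tin. Take the pile apart: put the pink lid back on the teapot, stand the blue mug and the yellow mug upright, each on the mat of its own colour in the black mug stand, and stand the tin in the free half of the wooden tray beside the sugar pot. Set each of them down without dropping it or letting it tip over, and leave the teapot and the green and red mugs where they stand.

Things in the scene. Friction and masses are not known exactly. Their poses are not given: they have to be found in the camera images.
- lid: Pale pink lid of the teapot, on top of the pile. Sizes in mm, heights above its origin (centre of the underside, z up): tapered plug, diameter 38 at 0 to 50 at 10; flange of diameter 65 from 10 to 15, on which it rests; low dome to 19; round knob of diameter 22 from 18 to 43. About 90 g.
- mug_blue: Dark blue stacking mug, mm: outside diameter 64, wall 4, height 78; under its flat bottom a foot of diameter 50, 6 high, which drops into the mouth of a mug below. Origin: centre of the foot's underside, z up; handle, 10 thick, along +x out to 62 from the axis, 23 to 69 above the origin. About 220 g. At the start it stands on the yellow mug and carries the lid.
- mug_yellow: Yellow stacking mug, mm: outside diameter 64, wall 4, height 78; under its flat bottom a foot of diameter 50, 6 high, which drops into the mouth of a mug below. Origin: centre of the foot's underside, z up; handle, 10 thick, along +x out to 62 from the axis, 23 to 69 above the origin. About 220 g. At the start it stands on the cap of the tin.
- tin: Screw-top aluminium tin, bottom of the pile, mm: body of diameter 96 and height 46, above it the knurled screw cap, diameter 58 and 24 high (70 in all; the cap does not turn). Origin: centre of its underside, z up. About 280 g.
- teapot: Pale pink teapot without its lid, loose, about 650 g, mm: belly diameter 116, rim 105 high, mouth of inside diameter 58 on the axis. Origin: centre of its underside, z up; spout along +y to 108, handle along -y to 104 from the axis. When the lid is seated its origin is 95 above the teapot's, on the axis.
- mat_blue: Round blue mat, mm: diameter 78, 3 thick, in an empty slot of the black mug stand. Origin: centre of its underside, z up; y runs along the row of slots, x across. The stand is fixed: a row of four slots 100 apart, each 94 by 98 inside, walls up to 20 above the mat's origin, one mat in each. Which mat is in which slot varies.
- mat_yellow: Round yellow mat, mm: diameter 78, 3 thick, in another empty slot of the same stand. Origin and axes as for the blue mat.
- tray: Fixed wooden tray, mm: 128 along x by 232 along y outside, floor 6 thick, rim 6 thick and 20 high. Origin: centre of its underside, z up. A sugar pot (diameter 68, 89 high, fixed) stands in the +y half with its axis 70 from the origin; the -y half is free, and the tin belongs there, its axis about 40 from the origin.
- mug_green: Green mug of the same shape and axes, standing in the stand on its green mat. It stays there.
- mug_red: Red mug of the same shape and axes, standing in the stand on its red mat. It stays there.

How it is judged:
At the end, for the whole second after the job is handed in: Lid level on the teapot's rim, within 8 mm of its axis; blue and yellow mugs upright on the mats of their own colours, down in the slots, within 15 mm of the mats' centres; tin flat on the tray's floor in the free half; teapot upright; all at rest (horizontal distance between lid and teapot below 0.008 m and z of lid in the frame of teapot between 0.09 and 0.099 m and angle between teapot's own z axis and vertical below 0.08 rad and horizontal distance between mug_blue and mat_blue below 0.015 m and z of mug_blue in the frame of mat_blue below 0.007 m and horizontal distance between mug_yellow and mat_yellow below 0.015 m and z of mug_yellow in the frame of mat_yellow below 0.007 m and x of tin in the frame of tray between -0.014 and 0.014 m and y of tin in the frame of tray between -0.068 and -0.006 m and z of tin in the frame of tray below 0.01 m and angle between each of lid, mug_blue, mug_yellow, tin's own z axis and vertical below 0.1 rad and linear speed of each of lid, mug_blue, mug_yellow, tin below 0.02 m/s and angular speed of each of lid, mug_blue, mug_yellow, tin below 0.3 rad/s); the robot touches nothing.
It fails at once if the green or red mug in the stand is pushed more than 25 mm or tipped (distance of any of mug_green, mug_red from where it was at the start of the episode above 0.025 m or angle between any of mug_green, mug_red's own z axis and vertical above 0.3 rad).
It fails at once if the teapot is pushed more than 30 mm or tipped (distance of teapot from where it was at the start of the episode above 0.03 m or angle between teapot's own z axis and vertical above 0.3 rad).
It fails at once if a mug, the tin or the lid is tipped over (more than about 45 degrees) (angle between any of lid, mug_blue, mug_yellow, tin's own z axis and vertical above 0.8 rad).
It fails at once if something is dropped rather than set down: it arrives at its place faster than 0.6 m/s (a fall of about 2 cm) ((horizontal distance between lid and teapot below 0.05 m and z of lid in the frame of teapot below 0.12 m and linear speed of lid above 0.6 m/s) or (horizontal distance between mug_blue and mat_blue below 0.05 m and z of mug_blue in the frame of mat_blue below 0.03 m and linear speed of mug_blue above 0.6 m/s) or (horizontal distance between mug_yellow and mat_yellow below 0.05 m and z of mug_yellow in the frame of mat_yellow below 0.03 m and linear speed of mug_yellow above 0.6 m/s) or (horizontal distance between tin and tray below 0.1 m and z of tin in the frame of tray below 0.03 m and linear speed of tin above 0.6 m/s)).
It fails at once if a mug, the tin or the lid falls to the shelf (moving faster than 0.6 m/s, lower than 3 cm above it) ((height (world z) of lid below 0.03 m and linear speed of lid above 0.6 m/s) or (height (world z) of mug_blue below 0.03 m and linear speed of mug_blue above 0.6 m/s) or (height (world z) of mug_yellow below 0.03 m and linear speed of mug_yellow above 0.6 m/s) or (height (world z) of tin below 0.03 m and linear speed of tin above 0.6 m/s)).
It also fails if it takes over 112 s, if anything falls off the work surface, if the arm or the gripper's body presses on something with over 40 N, if the wrist force passes 120 N, or if a joint passes its speed limit or range.

## Working session

There is one attempt and no reset: what is moved stays moved. The work goes in short steps, Python scripts to look and compute and a tool call to move; the robot and the scene stay as the last step left them, time stands still between calls to the robot, and variables do not carry over. Pictures are saved under pics/ and viewed, and the job is handed in when it is done.

Besides the shell and the picture viewer there is one more tool, called after "Request:" as name([rows], argument=value, ...), one row to a line, values as JSON. jog_arm: Moves the arm, as the interface text tells. Its arguments: {"type":"object","properties":{"increments":{"type":"array","items":{"type":"array","items":{"type":"array","items":{"type":"number"}}}},"squeeze":{"type":"number"}},"required":["increments"]}

```bash
ls; mkdir -p pics
python3 - <<'E'
from rig import *
import cv2
o=get_obs();print({k:(v if not hasattr(v,'round') else v) for k,v in o.items()})
for n in ("scene","top"):
    im=camera(n);cv2.imwrite(f"pics/{n}0.png",im[:,:,::-1]);print(n,camera_info(n))
try: print(grip_point_offset)
except Exception as e: print(e)
E
```

```text
pics
{'time': 0.0, 'q': array([ 1.16349986e+00,  5.28482869e-01,  1.43390207e+00,  1.96006930e-05,
        1.18137419e+00, -1.78503948e-01]), 'joint_velocities': array([-6.07002794e-04, -2.33723520e-05,  7.54559613e-04, -8.69373230e-04,
       -3.54172515e-04, -1.88188002e-04]), 'joint_torque': array([-2.06349447e-03, -4.40049219e+01, -1.76588041e+01,  6.32407400e-02,
        5.80551988e-02, -1.58690245e-04]), 'position': array([0.14142666, 0.60804226, 0.22156144]), 'tool_rot': array([ 0.70321583, -0.08094392,  0.08048934, -0.70175284]), 'ft_force': array([ 0.64456326,  0.14180895, -0.98756554]), 'moment': array([-0.03424162, -0.01270156, -0.06307733]), 'grip_width': 0.08704403642313033}
scene {'K': array([[436.02535412,   0.        , 316.9259801 ],
       [  0.        , 436.02535412, 192.37930591],
       [  0.        ,   0.        ,   1.        ]]), 'k1': -0.04567616205043432, 'R': array([[-0.12513647,  0.99203672, -0.01428337],
       [ 0.79075776,  0.0910315 , -0.60532259],
       [-0.599202  , -0.08704262, -0.79585209]]), 't': array([ 0.0554836 , -0.37313461,  1.67113282])}
top {'K': array([[452.47906166,   0.        , 312.07915992],
       [  0.        , 452.47906166, 202.30310645],
       [  0.        ,   0.        ,   1.        ]]), 'k1': -0.05296051187969218, 'R': array([[-0.01959272, -0.99952782,  0.02366989],
       [-0.99840995,  0.01830828, -0.05331396],
       [ 0.05285543, -0.02467682, -0.99829723]]), 't': array([0.00389804, 0.57073184, 1.21859359])}
0.0187
```

View pics/scene0.png

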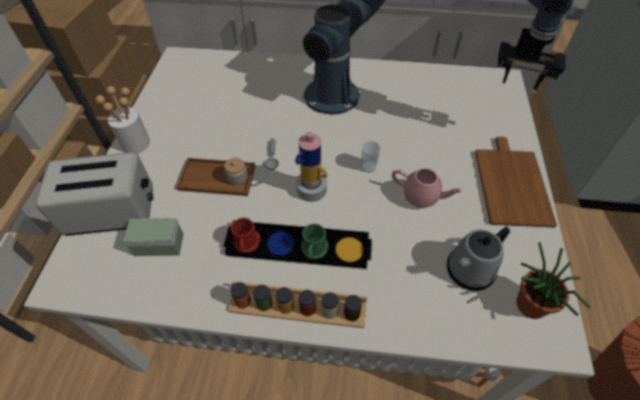

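View pics/top0.png

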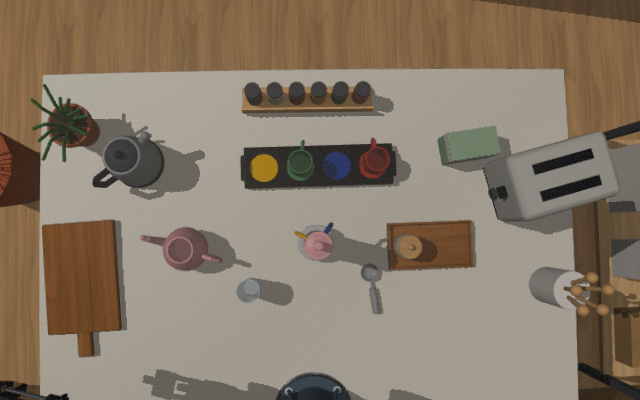

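The top view shows the pile at about (317,243), the teapot at (185,249), the tray at (430,245), and the stand with yellow, green, blue and red slots at rows of about 165. I'll enlarge these areas next.

```bash
cat > h.py <<'E'
from rig import *
import numpy as np, cv2
def proj(n,X):
    c=camera_info(n);p=np.asarray(c['R'])@np.asarray(X,float)+c['t'];s=p[:2]/p[2];s=s*(1+c['k1']*(s@s))
    return (c['K'][:2,:2]@s+c['K'][:2,2])
def back(n,uv,z):
    c=camera_info(n);K=c['K'];d=np.array([(uv[0]-K[0,2])/K[0,0],(uv[1]-K[1,2])/K[1,1]]);s=d.copy()
    for _ in range(20): s=d/(1+c['k1']*(s@s))
    R=np.asarray(c['R']);o=-R.T@c['t'];r=R.T@np.array([s[0],s[1],1]);return o+r*(z-o[2])/r[2]
def crop(im,x0,y0,w,h,k,fn):
    c=cv2.resize(im[y0:y0+h,x0:x0+w],None,fx=k,fy=k,interpolation=cv2.INTER_CUBIC)
    c=c[:,:,::-1].copy()
    for g in range(0,w,10):
        cv2.line(c,(g*k,0),(g*k,6 if (x0+g)%50 else 14),(0,0,0),1)
        if (x0+g)%20==0: cv2.putText(c,str(x0+g),(g*k,24),0,.4,(0,0,255),1)
    for g in range(0,h,10):
        cv2.line(c,(0,g*k),(6,g*k),(0,0,0),1)
        if (y0+g)%20==0: cv2.putText(c,str(y0+g),(8,g*k+4),0,.4,(0,0,255),1)
    cv2.imwrite(fn,c)
def draw_circ(im,n,c,r,z,col):
    for a in np.linspace(0,2*np.pi,120):
        u=proj(n,[c[0]+r*np.cos(a),c[1]+r*np.sin(a),z]);x,y=np.round(u).astype(int)
        if 0<=x<im.shape[1] and 0<=y<im.shape[0]: im[y,x]=col
E
python3 - <<'E'
from h import *
im=cv2.imread('pics/top0.png')[:,:,::-1]
crop(im,230,130,180,70,4,'pics/t_stand.png')
crop(im,280,205,200,80,4,'pics/t_pile.png')
crop(im,130,215,100,70,6,'pics/t_pot.png')
im=cv2.imread('pics/scene0.png')[:,:,::-1]
crop(im,170,120,170,90,4,'pics/s_pile.png')
E
```

```text
(no output)
```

View pics/t_stand.png

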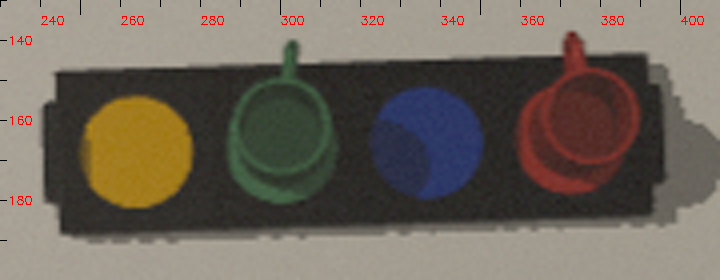

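View pics/t_pile.png

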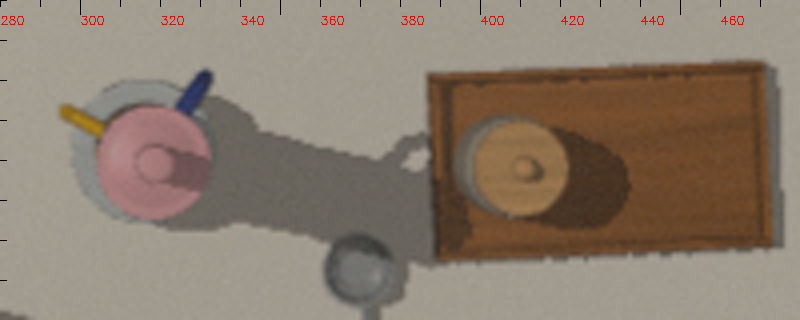

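View pics/t_pot.png

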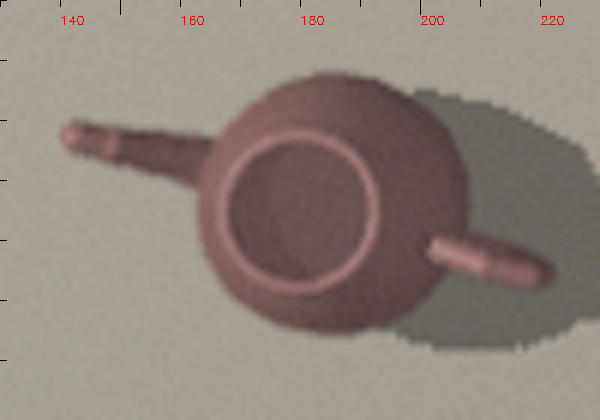

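View pics/s_pile.png

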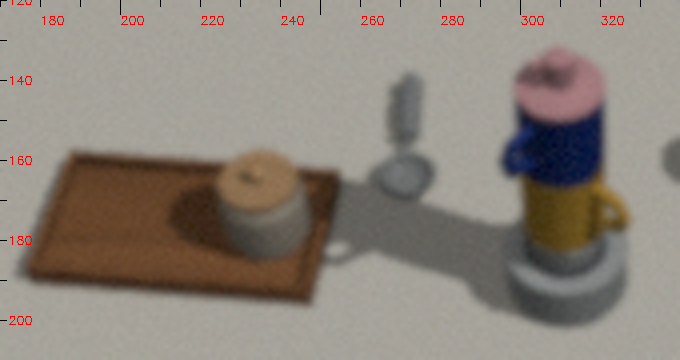

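Run:
```python
from h import *
f=lambda c,x0,y0,k:((c[0]+.5)/k-.5+x0,(c[1]+.5)/k-.5+y0)
S=(230,130,4);P=(280,205,4);T=(130,215,6);Q=(170,120,4)
def b(n,c,o,z,l): p=back(n,f(c,*o),z);print(l,p.round(4));return p
b('top',(136,152),S,.006,'matY');b('top',(427,143),S,.006,'matB')
b('top',(281,170),S,.006,'matG~')
b('top',(284,126),S,.084,'greenrim');b('top',(591,116),S,.084,'redrim')
rimS=b('top',(299,211),T,.105,'potrim')
b('top',(299-80,211),T,.105,'potrimL')
b('top',(334,203),T,.06,'potbelly')
b('top',(68,135),T,.09,'spout tip');b('top',(545,272),T,.06,'handle')
b('top',(154.5,162.5),P,.223,'lidflange')
b('top',(96,163),P,.223,'lid L')
b('top',(155,162),P,.253,'knobtop')
b('top',(145,147),P,.046,'tin?')
b('top',(72,147),P,.046,'tinL');b('top',(145,80),P,.046,'tinTop')
b('top',(207,75),P,.19,'bluehandle');b('top',(66,112),P,.118,'yelhandle')
for c in [(430,73),(764,62),(773,245),(437,262)]: b('top',c,P,.02,'tray corner')
b('top',(520,167),P,.085,'sugar')
q=get_obs();print(q['position'])
from scipy.spatial.transform import Rotation as R
print(R.from_quat(q['tool_rot']).as_matrix().round(3))
```

```text
matY [0.6693 0.1244 0.006 ]
matB [ 0.6722 -0.0763  0.006 ]
matG~ [0.6551 0.0248 0.006 ]
greenrim [0.6742 0.0223 0.084 ]
redrim [ 0.6777 -0.1773  0.084 ]
potrim [0.4528 0.3306 0.105 ]
potrimL [0.4534 0.3641 0.105 ]
potbelly [0.454  0.3274 0.06  ]
spout tip [0.486  0.4329 0.09  ]
handle [0.4224 0.236  0.06  ]
lidflange [ 0.4624 -0.0138  0.223 ]
lid L [0.4628 0.0192 0.223 ]
knobtop [ 0.4639 -0.013   0.253 ]
tin? [ 0.4653 -0.0142  0.046 ]
tinL [0.4663 0.0341 0.046 ]
tinTop [ 0.5096 -0.0151  0.046 ]
bluehandle [ 0.5113 -0.0467  0.19  ]
yelhandle [0.4904 0.0368 0.118 ]
tray corner [ 0.5106 -0.2102  0.02  ]
tray corner [ 0.5134 -0.4421  0.02  ]
tray corner [ 0.388 -0.444  0.02 ]
tray corner [ 0.3824 -0.2115  0.02  ]
sugar [ 0.4486 -0.2546  0.085 ]
[0.14145034 0.60811091 0.22167042]
[[ 0.974 -0.001  0.227]
 [-0.227 -0.002  0.974]
 [-0.    -1.    -0.002]]
```

Both views agree with the given sizes: mats 200 mm apart, tin radius 48, sugar pot 72 from the tray centre. The pile is at about (0.463, −0.013). I'll move the arm above it now.

Request:
jog_arm([
  [[0,0,0,0.01,-0.02,0.04,-0.4],[0,0,0,0.03,-0.06,0.07,0],[0,0,0,0.05,-0.1,0.085,0],[0,0,0,0.07,-0.14,0.085,0],[0,0,0,0.09,-0.18,0.085,0],[0,0,0,0.11,-0.22,0.085,0],[0,0,0,0.13,-0.26,0.085,0],[0,0,0,0.15,-0.3,0.085,0]],
], squeeze=15)

```text
time: 0.9
position: [0.2916, 0.3063, 0.3065]
tool_rot: [0.703, -0.081, 0.08, -0.702]
ft_force: [0.4, 0.1, -0.1]
grip_width: 0.0439
```

Request:
jog_arm([
  [[0,0,0,0.02,-0.04,0,0],[0,0,0,0.045,-0.08,0,0],[0,0,0,0.07,-0.12,0,0],[0,0,0,0.095,-0.16,0,0],[0,0,0,0.12,-0.2,0,0],[0,0,0,0.145,-0.24,0,0],[0,0,0,0.16,-0.27,0,0],[0,0,0,0.165,-0.29,0,0]],
])

```text
time: 1.7
position: [0.4581, 0.0137, 0.3062]
tool_rot: [0.703, -0.081, 0.081, -0.702]
ft_force: [-0.5, 0.5, -0.5]
grip_width: 0.0437
```

Request:
jog_arm([
  [[0,0,0,0.005,-0.027,0,0],[0,0,0,0.005,-0.027,0,0],[0,0,0,0.005,-0.027,-0.03,0],[0,0,0,0.005,-0.027,-0.045,0]],
])

```text
time: 2.1
position: [0.4618, -0.0127, 0.2597]
tool_rot: [0.703, -0.083, 0.081, -0.702]
ft_force: [-0.5, 0.8, 0.2]
grip_width: 0.0432
```

Run:
```python
from h import *
print(get_obs()['position'])
crop(camera('top'),270,195,100,80,7,'pics/a1.png')
crop(camera('scene'),260,90,100,80,7,'pics/a2.png')
```

```text
[ 0.46182446 -0.01270537  0.25967397]
```

View pics/a2.png

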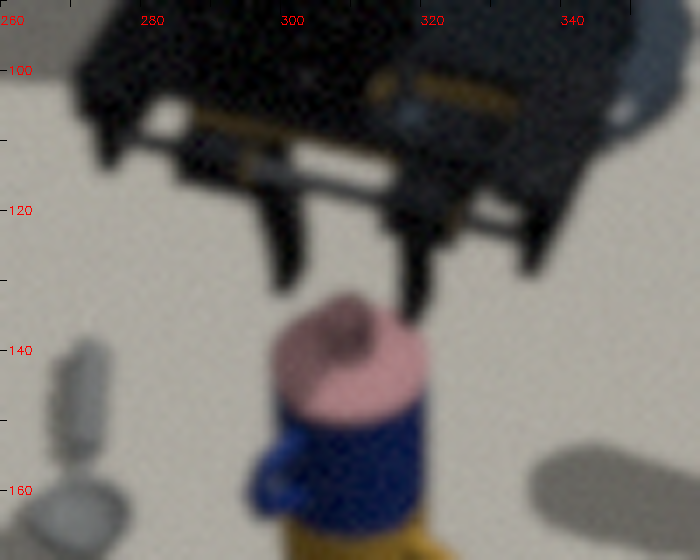

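View pics/a1.png

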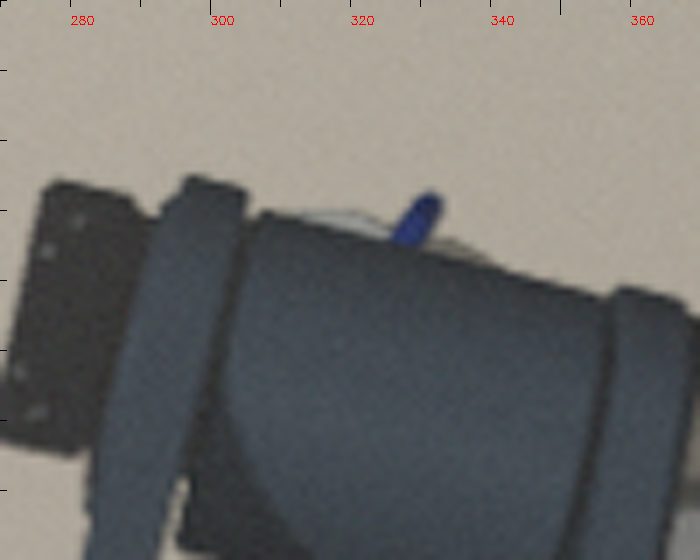

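In the scene view the fingertips at (300,132) and (317,136) straddle the knob at (308,137). Going down to close.

Request:
jog_arm([
  [[0,0,0,0.001,0,-0.015,0],[0,0,0,0.001,0,-0.025,0],[0,0,0,0.001,0,-0.03,0],[0,0,0,0.001,0,-0.03,0],[0,0,0,0.001,0,-0.03,1],[0,0,0,0.001,0,-0.03,1],[0,0,0,0.001,0,-0.03,1],[0,0,0,0.001,0,-0.03,1]],
], squeeze=15)

```text
time: 3.0
position: [0.4622, -0.0125, 0.2295]
tool_rot: [0.703, -0.083, 0.079, -0.702]
ft_force: [-0.0, -0.7, 0.1]
grip_width: 0.0218
```

Gripped at 21.8 mm, which matches the 22 mm knob. I'll lift it slowly.

Request:
jog_arm([
  [[0,0,0,0,0,0.01,1],[0,0,0,0,0,0.025,1],[0,0,0,0,0,0.045,1],[0,0,0,0,0,0.06,1],[0,0,0,0,0,0.06,1]],
])

```text
time: 3.5
position: [0.4637, -0.0128, 0.292]
tool_rot: [0.703, -0.081, 0.081, -0.701]
ft_force: [0.2, -0.8, -1.4]
grip_width: 0.0217
```

Run:
```python
from h import *
o=get_obs();print(o['position'],o['grip_width'])
crop(camera('scene'),260,70,100,80,7,'pics/b2.png')
```

```text
[ 0.46368296 -0.01282706  0.29201588] 0.021729517496158025
```

View pics/b2.png

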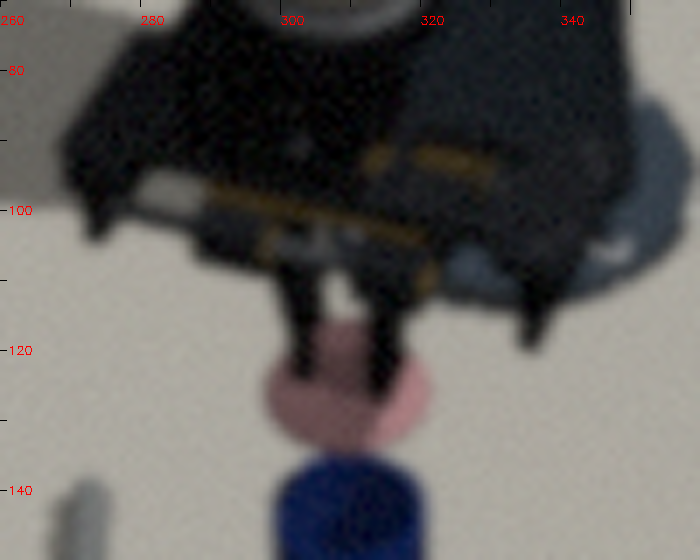

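The lid is held level, its flange centred at about (308,127) and clear of the mug. Next, to the teapot.

Request:
jog_arm([
  [[0,0,0,0,0.03,0,1],[0,0,0,-0.002,0.075,0,1],[0,0,0,-0.004,0.12,0,1],[0,0,0,-0.006,0.165,0,1],[0,0,0,-0.008,0.21,0,1],[0,0,0,-0.01,0.255,0,1],[0,0,0,-0.01,0.3,0,1],[0,0,0,-0.01,0.33,0,1]],
])

```text
time: 4.35
position: [0.4516, 0.3201, 0.2895]
tool_rot: [0.703, -0.082, 0.079, -0.702]
ft_force: [0.9, -0.8, -0.6]
grip_width: 0.0216
```

Request:
jog_arm([
  [[0,0,0,-0.001,0.013,0,1],[0,0,0,-0.001,0.013,-0.04,1],[0,0,0,-0.001,0.013,-0.08,1],[0,0,0,-0.001,0.013,-0.11,1],[0,0,0,-0.001,0.013,-0.13,1],[0,0,0,-0.001,0.013,-0.14,1],[0,0,0,-0.001,0.013,-0.14,1]],
])

```text
time: 5.05
position: [0.4496, 0.3318, 0.1478]
tool_rot: [0.704, -0.084, 0.078, -0.701]
ft_force: [-0.2, 0.7, 0.2]
grip_width: 0.0214
```

Run:
```python
from h import *
o=get_obs();print(o['position'],o['grip_width'])
im=camera('scene').copy();crop(im,375,120,100,100,6,'pics/c2.png')
for z,r,c in((.105,.0335,[0,255,0]),):
  draw_circ(im,'scene',(.4528,.3306),.029,z,c);draw_circ(im,'scene',(.4528,.3306),.058,.05,c)
p=o['position'];draw_circ(im,'scene',p,.0325,p[2]-.0195+.015,[255,255,0])
crop(im,375,120,100,100,6,'pics/c3.png')
```

```text
[0.44960254 0.33184997 0.14782796] 0.021442970055909838
```

View pics/c2.png

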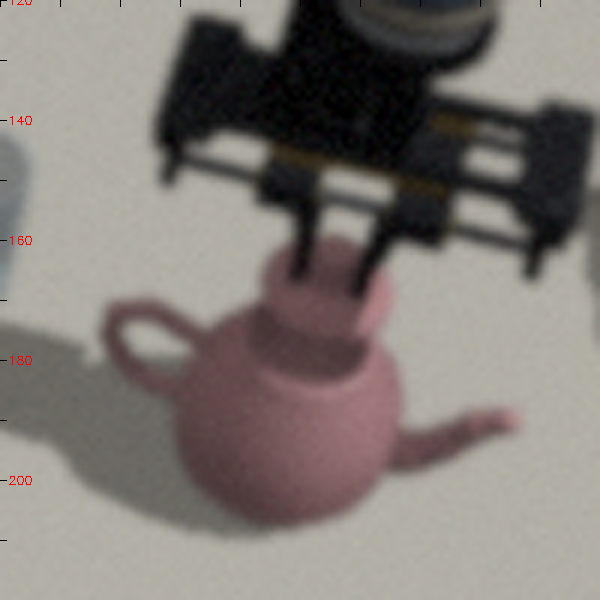

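View pics/c3.png

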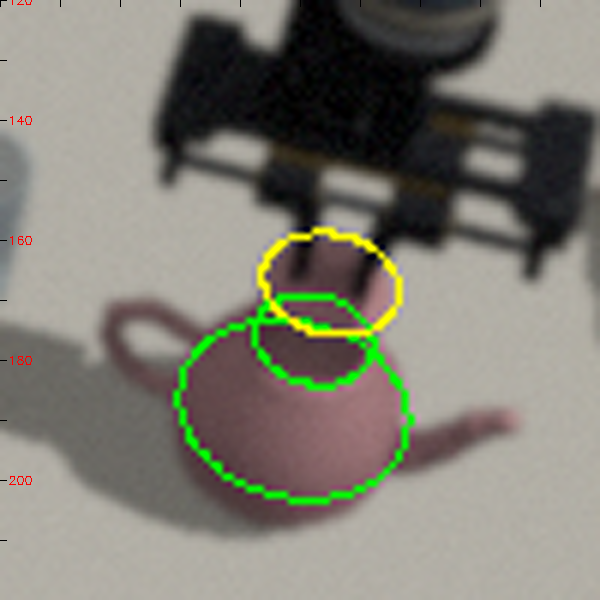

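Lid and teapot mouth line up within about 1–2 mm, with the flange at (430,165) and the mouth at (426,176). Plug clearance is generous, so I'm lowering it.

Request:
jog_arm([
  [[0,0,0,0.001,-0.001,-0.01,1],[0,0,0,0.001,-0.001,-0.02,1],[0,0,0,0.001,-0.001,-0.026,1],[0,0,0,0.001,-0.001,-0.03,1],[0,0,0,0.001,-0.001,-0.032,1],[0,0,0,0.001,-0.001,-0.032,1]],
])

```text
time: 5.7
position: [0.4514, 0.3315, 0.1169]
tool_rot: [0.704, -0.083, 0.079, -0.701]
ft_force: [-0.6, 0.3, -1.4]
grip_width: 0.0213
```

Request:
jog_arm([
  [[0,0,0,0,0,-0.0015,1],[0,0,0,0,0,-0.003,1],[0,0,0,0,0,-0.004,1],[0,0,0,0,0,-0.004,1]],
])

```text
time: 6.1
position: [0.4518, 0.3316, 0.1141]
tool_rot: [0.704, -0.082, 0.079, -0.701]
ft_force: [-1.0, -2.0, 5.6]
grip_width: 0.0215
```

Contact at 5.6 N with the height as expected, so the lid is seated. Opening a little and backing off.

Request:
jog_arm([
  [[0,0,0,0,0,0.0015,0.4],[0,0,0,0,0,0.0015,0.1],[0,0,0,0,0,0.0015,0.1],[0,0,0,0,0,0.02,0.1],[0,0,0,0,0,0.06,0.1],[0,0,0,0,0,0.1,0],[0,0,0,0,0,0.14,0],[0,0,0,0,0,0.17,0]],
])

```text
time: 6.9
position: [0.4523, 0.3319, 0.2866]
tool_rot: [0.703, -0.082, 0.08, -0.702]
ft_force: [0.9, 0.1, 0.1]
grip_width: 0.0432
```

Request:
jog_arm([
  [[0,0,0,0,-0.03,0,-0.9],[0,0,-5,0.002,-0.075,0,-0.9],[0,0,-10,0.004,-0.12,0,-0.9],[0,0,-12,0.006,-0.165,0,-0.9],[0,0,-15,0.008,-0.21,0,-0.9],[0,0,-20,0.01,-0.255,0,-0.9],[0,0,-21,0.011,-0.3,0,-0.9],[0,0,-21,0.011,-0.33,0,-0.9]],
])

```text
time: 7.7
position: [0.4632, -0.0008, 0.2866]
tool_rot: [0.676, -0.209, 0.207, -0.675]
ft_force: [1.1, 1.0, 0.5]
grip_width: 0.0823
```

Run:
```python
from h import *
o=get_obs();print(o['position'],o['grip_width'],o['q'])
im=camera('top').copy();crop(im,130,215,100,70,6,'pics/d1.png')
im=camera('scene').copy();crop(im,260,120,200,100,4,'pics/d2.png')
```

```text
[ 0.46322321 -0.00075502  0.28655343] 0.08228823594270938 [-2.42612855e-01  2.26679033e-01  1.73628769e+00 -1.58664374e-03
  1.18080230e+00 -1.21526125e+00]
```

View pics/d1.png

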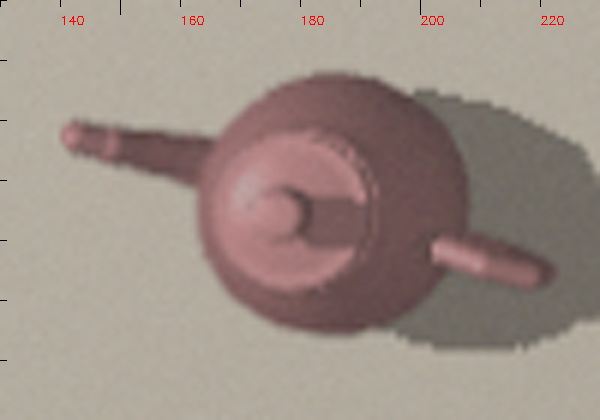

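View pics/d2.png

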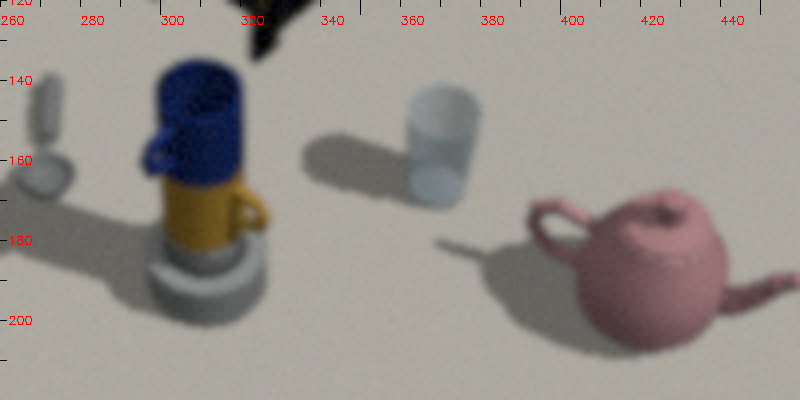

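The lid is seated level: knob at (174,250), flange on the rim, teapot unmoved. The blue mug still stands straight at (308,150) in the scene view, so that's next. Jaw angle is 56°, square to its handle.

Request:
jog_arm([
  [[0,0,0,0,-0.012,0,-0.9],[0,0,0,0,-0.012,0,-0.9],[0,0,0,0,-0.012,-0.025,-0.9],[0,0,0,0,-0.012,-0.05,-0.9],[0,0,0,0,-0.012,-0.075,-0.9],[0,0,0,0,-0.012,-0.093,-0.9],[0,0,0,0,-0.012,-0.099,-0.9],[0,0,0,0,-0.012,-0.099,-0.9]],
])

```text
time: 8.6
position: [0.4632, -0.0124, 0.1869]
tool_rot: [0.676, -0.21, 0.207, -0.675]
ft_force: [0.5, -0.2, 0.8]
grip_width: 0.0826
```

Run:
```python
from h import *
o=get_obs();print(o['position'],o['grip_width'])
im=camera('scene').copy();crop(im,250,90,120,100,6,'pics/e2.png')
```

```text
[ 0.46315624 -0.0124459   0.18689997] 0.0825527651866805
```

View pics/e2.png

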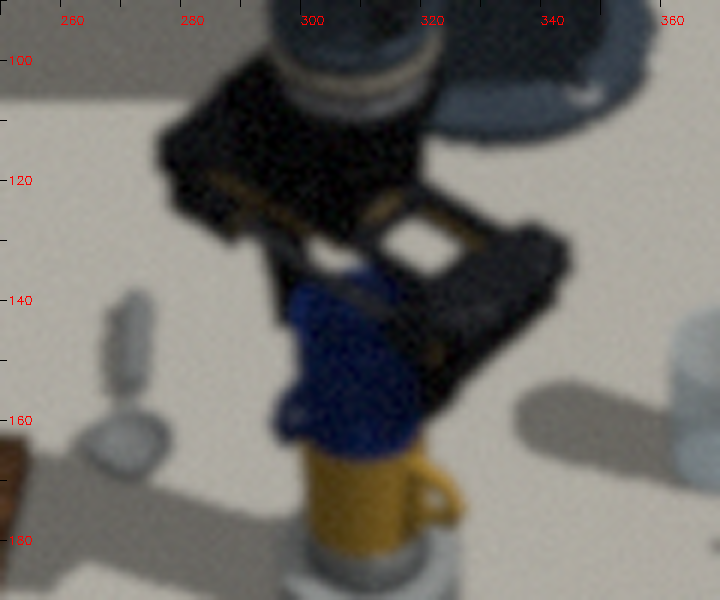

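The fingers straddle the blue mug, at about (295,140) and (322,158), and nothing has shifted. Closing.

Request:
jog_arm([
  [[0,0,0,0,0,0,-0.6],[0,0,0,0,0,0,-0.5],[0,0,0,0,0,0,1],[0,0,0,0,0,0,1],[0,0,0,0,0,0,1],[0,0,0,0,0,0,1]],
], squeeze=25)

```text
time: 9.25
position: [0.4643, -0.0132, 0.1884]
tool_rot: [0.676, -0.209, 0.209, -0.675]
ft_force: [-0.5, -1.9, 4.9]
grip_width: 0.0644
```

Request:
jog_arm([
  [[0,0,0,0,0,0.005,1],[0,0,0,0,0,0.015,1],[0,0,0,0,0,0.03,1],[0,0,0,0,0,0.05,1],[0,0,0,0,0,0.07,1],[0,0,0,0,0,0.075,1]],
])

```text
time: 9.85
position: [0.4655, -0.0134, 0.2655]
tool_rot: [0.676, -0.207, 0.21, -0.675]
ft_force: [1.6, -0.8, -2.1]
grip_width: 0.0645
```

Run:
```python
from h import *
o=get_obs();print(o['position'],o['grip_width'])
im=camera('scene').copy();crop(im,250,80,120,100,6,'pics/f2.png')
```

```text
[ 0.46552016 -0.01336295  0.26553451] 0.06449298442704735
```

View pics/f2.png

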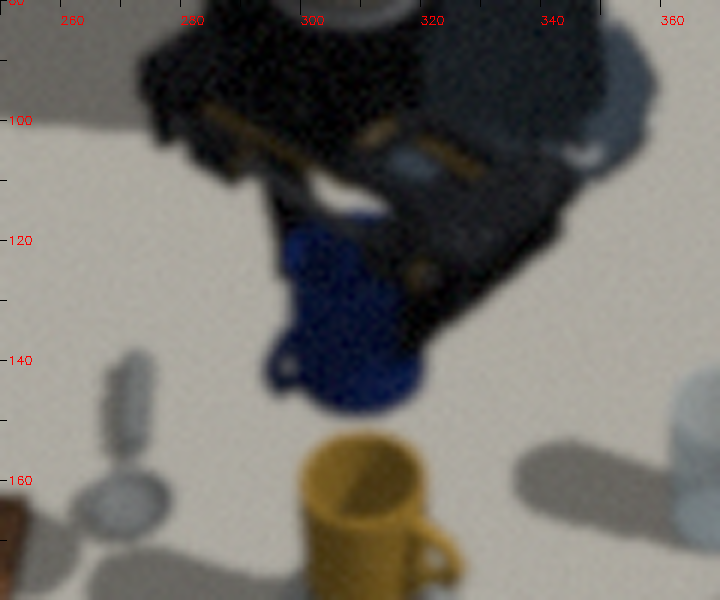

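The blue mug is held upright and clear, with the yellow mug steady at (308,165). To the blue mat.

Request:
jog_arm([
  [[0,0,4,0.015,-0.005,0,1],[0,0,10,0.045,-0.013,0,1],[0,0,16,0.075,-0.022,0,1],[0,0,22,0.105,-0.032,0,1],[0,0,27,0.135,-0.041,0,1],[0,0,31,0.165,-0.05,0,1],[0,0,34,0.19,-0.058,0,1],[0,0,34,0.206,-0.063,0,1]],
])

```text
time: 10.7
position: [0.6724, -0.0769, 0.2631]
tool_rot: [0.707, -0.001, 0.003, -0.707]
ft_force: [-0.6, 0.7, -2.6]
grip_width: 0.0642
```

Request:
jog_arm([
  [[0,0,0,0,0,-0.01,1],[0,0,0,0,0,-0.04,1],[0,0,0,0,0,-0.07,1],[0,0,0,0,0,-0.1,1],[0,0,0,0,0,-0.125,1],[0,0,0,0,0,-0.145,1],[0,0,0,0,0,-0.15,1]],
])

```text
time: 11.4
position: [0.668, -0.0755, 0.1084]
tool_rot: [-0.706, 0.005, 0.001, 0.708]
ft_force: [-0.3, 0.5, -2.2]
grip_width: 0.064
```

Run:
```python
from h import *
o=get_obs();p=o['position'];print(p,o['grip_width'],o['ft_force'])
im=camera('scene').copy();crop(im,220,180,160,100,5,'pics/g2.png')
c=p[:2]
draw_circ(im,'scene',c,.032,p[2]-.045+.006,[255,255,0]);draw_circ(im,'scene',(.672,-.0763),.039,.006,[0,255,0]);draw_circ(im,'scene',c,.025,p[2]-.045,[255,0,255])
crop(im,220,180,160,100,5,'pics/g3.png')
im=camera('top').copy();crop(im,230,130,180,70,4,'pics/g1.png')
```

```text
[ 0.66798683 -0.07551533  0.10838887] 0.06403136532848876 [-0.32827644  0.47278188 -2.22367936]
```

View pics/g2.png

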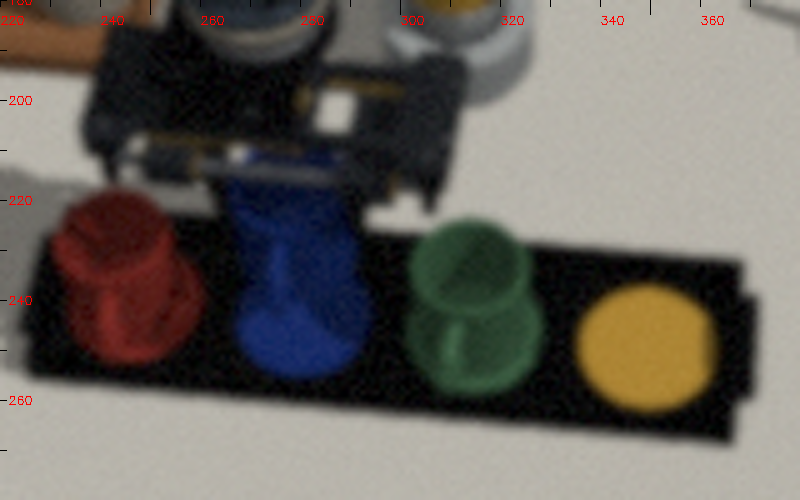

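View pics/g3.png

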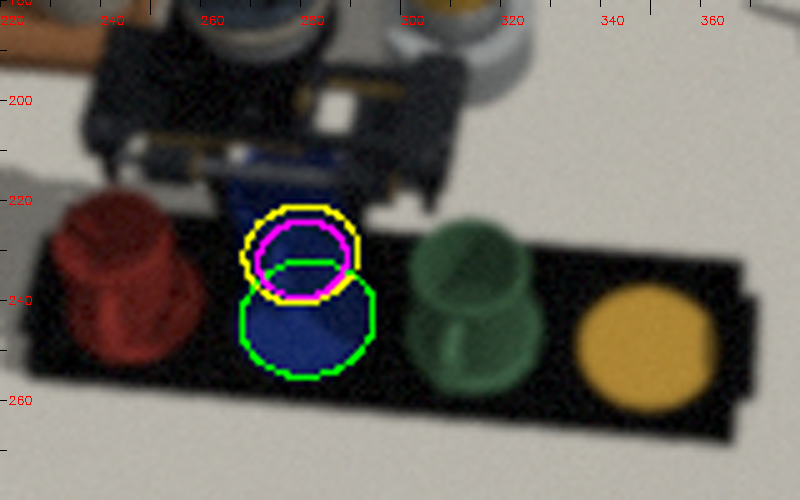

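View pics/g1.png

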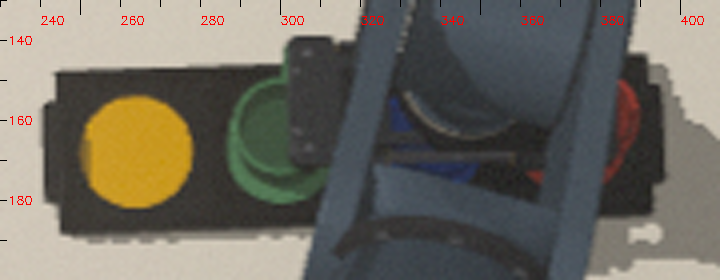

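The mat is where I measured it (the scene camera shows the known ~1 px bias) and the mug is over it with 4 mm short in x. Lowering it with that correction.

Request:
jog_arm([
  [[0,0,0,0.004,-0.001,0,1],[0,0,0,0.004,-0.001,-0.01,1],[0,0,0,0.004,-0.001,-0.025,1],[0,0,0,0.004,-0.001,-0.037,1],[0,0,0,0.004,-0.001,-0.045,1],[0,0,0,0.004,-0.001,-0.049,1],[0,0,0,0.004,-0.001,-0.051,1],[0,0,0,0.004,-0.001,-0.052,1]],
])

```text
time: 12.3
position: [0.6745, -0.0773, 0.059]
tool_rot: [-0.707, 0.003, -0.001, 0.707]
ft_force: [1.0, 0.1, -1.9]
grip_width: 0.0643
```

Request:
jog_arm([
  [[0,0,0,-0.001,0,-0.002,1],[0,0,0,-0.001,0,-0.004,1],[0,0,0,-0.001,0,-0.005,1],[0,0,0,-0.001,0,-0.005,1]],
])

```text
time: 12.7
position: [0.6739, -0.0774, 0.0554]
tool_rot: [-0.707, 0.002, -0.002, 0.707]
ft_force: [-1.8, -0.8, 4.6]
grip_width: 0.0641
```

Contact at 4.6 N, with the mug's underside at about 0.010, which is plausible for mat plus stand floor. Releasing with a limited opening.

Request:
jog_arm([
  [[0,0,0,0,0,0.001,-0.6],[0,0,0,0,0,0.001,-0.7],[0,0,0,0,0,0.001,-0.7],[0,0,0,0,0,0.001,-0.7],[0,0,0,0,0,0.02,-0.7],[0,0,0,0,0,0.06,-0.7],[0,0,0,0,0,0.1,-0.7],[0,0,0,0,0,0.14,-0.7]],
])

```text
time: 13.5
position: [0.6736, -0.0773, 0.1964]
tool_rot: [-0.707, 0.003, -0.001, 0.707]
ft_force: [0.5, 0.4, -0.2]
grip_width: 0.0738
```

Run:
```python
from h import *
o=get_obs();p=o['position'];print(p,o['grip_width'],o['ft_force'])
im=camera('scene').copy();crop(im,220,180,160,100,5,'pics/i2.png')
```

```text
[ 0.67361769 -0.07728732  0.19636292] 0.07378445572592719 [ 0.54961043  0.39407229 -0.22148784]
```

View pics/i2.png

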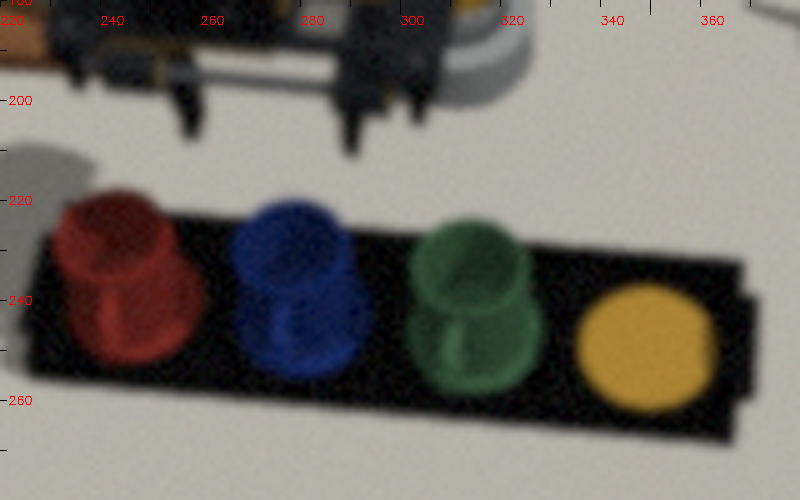

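The blue mug stands on its mat in line with its neighbours, rim at (278,226). Returning for the yellow mug with the jaws turned +22°, which keeps them 50° off its handle.

Request:
jog_arm([
  [[0,0,3,-0.015,0.005,0.01,-0.85],[0,0,8,-0.045,0.013,0.02,-0.85],[0,0,13,-0.075,0.022,0.02,-0.9],[0,0,18,-0.105,0.032,0.02,-0.9],[0,0,20,-0.135,0.041,0.02,-0.9],[0,0,22,-0.165,0.05,0.02,-0.9],[0,0,22,-0.195,0.06,0.02,-0.9],[0,0,22,-0.209,0.064,0.02,-0.9]],
])

```text
time: 14.35
position: [0.4655, -0.0131, 0.2244]
tool_rot: [-0.694, -0.136, 0.13, 0.695]
ft_force: [0.2, -0.3, -0.2]
grip_width: 0.083
```

Run:
```python
from h import *
o=get_obs();p=o['position'];print(p,o['grip_width'],o['q'])
im=camera('scene').copy();crop(im,250,100,120,100,6,'pics/j2.png')
for c,r,z in (((.463,-.0135),.032,.148),((.465,-.0142),.048,.046)): draw_circ(im,'scene',c,r,z,[0,255,0])
crop(im,250,100,120,100,6,'pics/j3.png')
```

```text
[ 0.4655496  -0.01307472  0.22440464] 0.08298121648547294 [-0.27195356  0.30803915  1.82250334  0.00566315  1.00340714 -2.22494951]
```

View pics/j3.png

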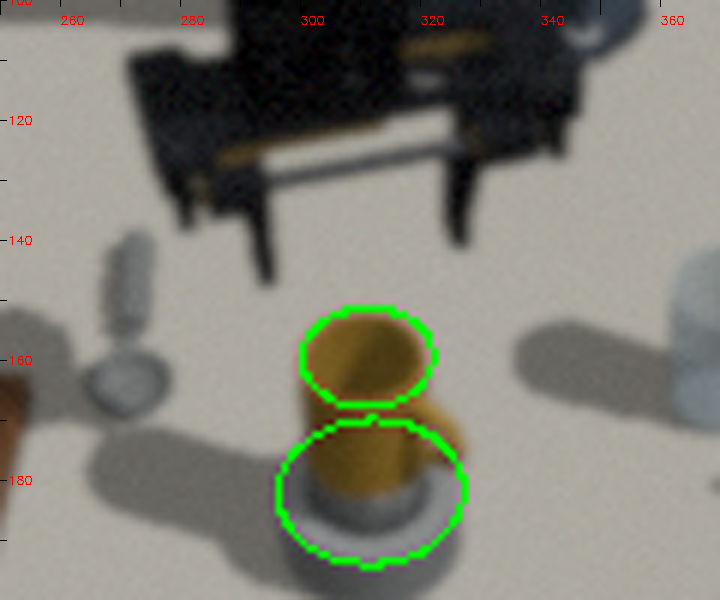

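The yellow mug and tin match the prediction within the known 1 px bias. The fingers at (292,146) and (323,140) are clear of its handle at (322,172). Going down.

Request:
jog_arm([
  [[0,0,0,-0.0015,0,-0.02,-0.9],[0,0,0,-0.0015,0,-0.05,-0.9],[0,0,0,-0.0015,0,-0.075,-0.9],[0,0,0,-0.0015,0,-0.095,-0.9],[0,0,0,-0.0015,0,-0.105,-0.9],[0,0,0,-0.0015,0,-0.109,-0.9],[0,0,0,-0.0015,0,-0.109,-0.9]],
])

```text
time: 15.1
position: [0.4629, -0.0127, 0.1152]
tool_rot: [-0.694, -0.136, 0.131, 0.695]
ft_force: [-0.5, -0.3, 0.4]
grip_width: 0.0824
```

Request:
jog_arm([
  [[0,0,0,0,0,0,-0.6],[0,0,0,0,0,0,-0.5],[0,0,0,0,0,0,1],[0,0,0,0,0,0,1],[0,0,0,0,0,0,1],[0,0,0,0,0,0,1]],
], squeeze=25)

```text
time: 15.7
position: [0.4638, -0.0131, 0.1159]
tool_rot: [-0.694, -0.137, 0.13, 0.695]
ft_force: [0.5, -1.8, 7.1]
grip_width: 0.0641
```

Request:
jog_arm([
  [[0,0,0,0,0,0.005,1],[0,0,0,0,0,0.015,1],[0,0,0,0,0,0.03,1],[0,0,0,0,0,0.05,1],[0,0,0,0,0,0.08,1],[0,0,0,0,0,0.1,1],[0,0,0,0,0,0.1,1]],
])

```text
time: 16.4
position: [0.4653, -0.0133, 0.2186]
tool_rot: [0.695, 0.139, -0.128, -0.694]
ft_force: [-0.4, -0.4, -2.4]
grip_width: 0.0646
```

Run:
```python
from h import *
o=get_obs();print(o['position'],o['grip_width'],o['ft_force'])
im=camera('scene').copy();crop(im,250,100,120,105,5,'pics/k2.png')
```

```text
[ 0.46534801 -0.01332949  0.21856138] 0.06455572123302346 [-0.44736962 -0.37490794 -2.35159863]
```

View pics/k2.png

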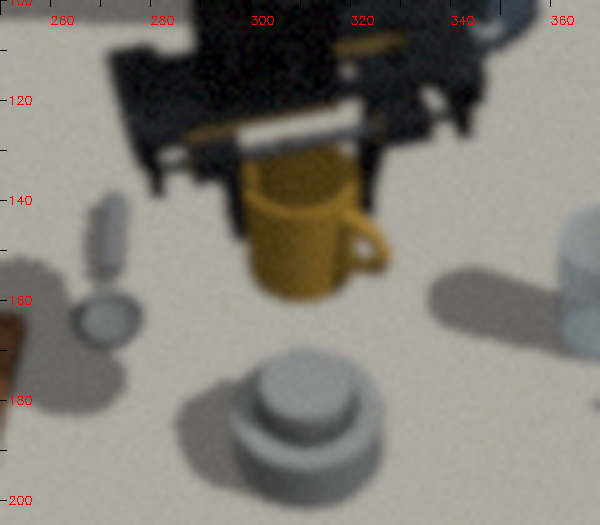

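The yellow mug is held upright, and the tin sits undisturbed with its cap at (309,177). To the yellow mat.

Request:
jog_arm([
  [[0,0,-3,0.015,0.01,0,1],[0,0,-8,0.045,0.03,0,1],[0,0,-13,0.075,0.05,0,1],[0,0,-18,0.105,0.072,0,1],[0,0,-20,0.135,0.094,0,1],[0,0,-22,0.165,0.114,0,1],[0,0,-22,0.192,0.131,0,1],[0,0,-22,0.205,0.138,0,1]],
])

```text
time: 17.25
position: [0.67, 0.1268, 0.214]
tool_rot: [0.708, 0.002, 0.004, -0.706]
ft_force: [0.1, 0.7, -1.4]
grip_width: 0.0647
```

Request:
jog_arm([
  [[0,0,0,0,0,-0.01,1],[0,0,0,0,0,-0.04,1],[0,0,0,0,0,-0.07,1],[0,0,0,0,0,-0.09,1],[0,0,0,0,0,-0.105,1],[0,0,0,0,0,-0.105,1]],
])

```text
time: 17.85
position: [0.6664, 0.1263, 0.1048]
tool_rot: [0.708, -0.001, 0.001, -0.706]
ft_force: [0.1, -0.9, -2.5]
grip_width: 0.0643
```

Run:
```python
from h import *
o=get_obs();print(o['position'],o['grip_width'],o['ft_force'])
im=camera('scene').copy();crop(im,220,180,160,100,5,'pics/l2.png')
```

```text
[0.66641744 0.12628848 0.10481607] 0.06434223161126468 [ 0.08063378 -0.85467849 -2.51445067]
```

View pics/l2.png

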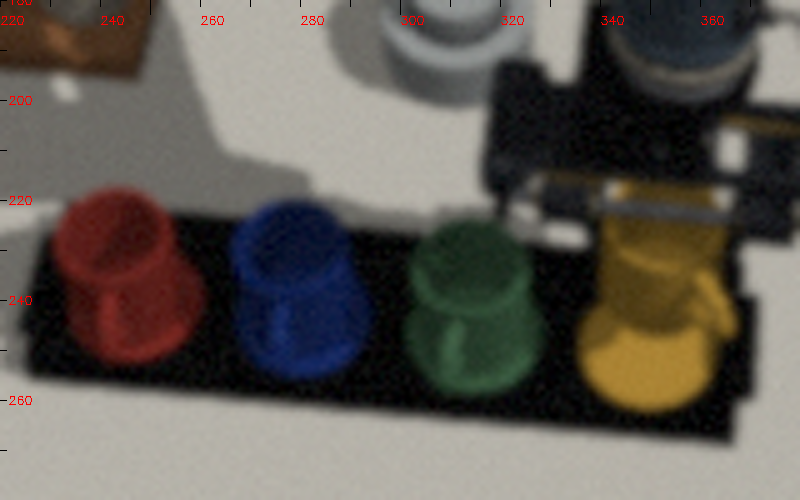

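The yellow mug is over its mat at (349,248) and 3 mm short in x. Lowering with the correction.

Request:
jog_arm([
  [[0,0,0,0.003,-0.002,0,1],[0,0,0,0.003,-0.002,-0.01,1],[0,0,0,0.003,-0.002,-0.025,1],[0,0,0,0.003,-0.002,-0.035,1],[0,0,0,0.003,-0.002,-0.042,1],[0,0,0,0.003,-0.002,-0.045,1],[0,0,0,0.003,-0.002,-0.046,1]],
])

```text
time: 18.6
position: [0.6709, 0.1245, 0.0602]
tool_rot: [0.708, -0.0, 0.002, -0.706]
ft_force: [-0.4, -0.2, -1.6]
grip_width: 0.0642
```

Request:
jog_arm([
  [[0,0,0,-0.001,0,-0.002,1],[0,0,0,-0.001,0,-0.0035,1],[0,0,0,-0.001,0,-0.0045,1],[0,0,0,-0.001,0,-0.0045,1]],
])

```text
time: 19.0
position: [0.6699, 0.1245, 0.0558]
tool_rot: [0.708, -0.0, 0.002, -0.706]
ft_force: [0.5, -0.0, -1.2]
grip_width: 0.0645
```

Request:
jog_arm([
  [[0,0,0,0,0,-0.001,1],[0,0,0,0,0,-0.002,1],[0,0,0,0,0,-0.002,1]],
])

```text
time: 19.3
position: [0.6702, 0.1245, 0.0551]
tool_rot: [0.708, 0.0, 0.002, -0.706]
ft_force: [-1.5, -0.5, 4.2]
grip_width: 0.0641
```

Contact at the same height as the blue mug. Releasing.

Request:
jog_arm([
  [[0,0,0,0,0,0.001,-0.6],[0,0,0,0,0,0.001,-0.7],[0,0,0,0,0,0.001,-0.7],[0,0,0,0,0,0.001,-0.7],[0,0,0,0,0,0.02,-0.7],[0,0,0,0,0,0.06,-0.7],[0,0,0,0,0,0.1,-0.7],[0,0,0,0,0,0.12,-0.7]],
])

```text
time: 20.1
position: [0.6722, 0.1246, 0.1789]
tool_rot: [0.708, 0.002, 0.005, -0.706]
ft_force: [1.1, 0.1, 0.1]
grip_width: 0.0741
```

Request:
jog_arm([
  [[0,0,0,-0.015,-0.01,0,-0.7],[0,0,0,-0.045,-0.03,0,-0.7],[0,0,0,-0.075,-0.05,0,-0.7],[0,0,0,-0.105,-0.072,0,-0.7],[0,0,0,-0.135,-0.094,0,-0.7],[0,0,0,-0.165,-0.114,0,-0.7],[0,0,0,-0.19,-0.13,0,-0.7],[0,0,0,-0.205,-0.138,0,-0.7]],
])

```text
time: 20.9
position: [0.4649, -0.0142, 0.1789]
tool_rot: [0.708, 0.001, 0.004, -0.706]
ft_force: [-0.3, 0.4, 0.4]
grip_width: 0.074
```

Run:
```python
from h import *
o=get_obs();p=o['position'];print(p,o['grip_width'],o['ft_force'])
im=camera('scene').copy();
draw_circ(im,'scene',(.4645,-.0137),.029,.07,[0,255,0])
crop(im,220,110,160,160,4,'pics/m2.png')
im=camera('top').copy();crop(im,230,130,180,150,4,'pics/m1.png')
```

```text
[ 0.46490672 -0.0141659   0.17888907] 0.07399692141947216 [-0.27910091  0.42747835  0.41161293]
```

View pics/m2.png

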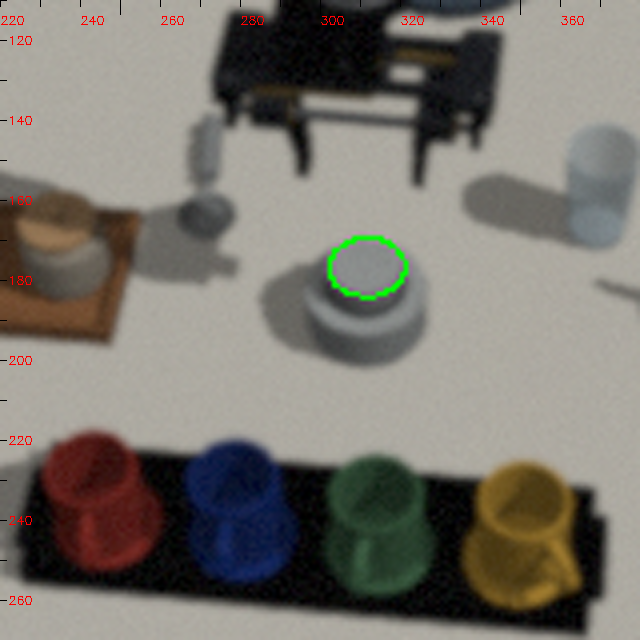

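View pics/m1.png

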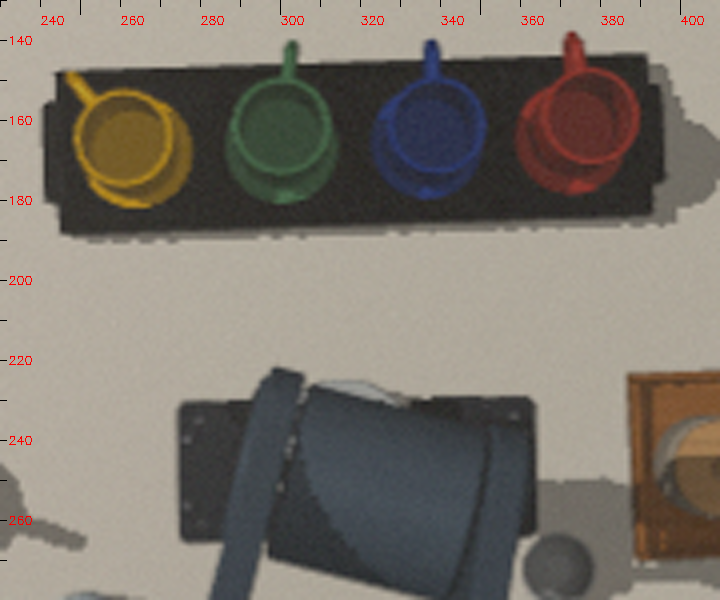

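All four mugs stand in line in the stand. The tin's cap matches the overlay at (308,177), so I'm going down onto it, stopping the tips about 3 mm above the body.

Request:
jog_arm([
  [[0,0,0,0,0,-0.02,-0.7],[0,0,0,0,0,-0.055,-0.7],[0,0,0,0,0,-0.09,-0.7],[0,0,0,0,0,-0.115,-0.7],[0,0,0,0,0,-0.125,-0.7],[0,0,0,0,0,-0.128,-0.7],[0,0,0,0,0,-0.128,-0.7]],
])

```text
time: 21.7
position: [0.4659, -0.0138, 0.0511]
tool_rot: [0.708, 0.001, 0.005, -0.706]
ft_force: [-0.2, 0.2, 0.2]
grip_width: 0.0743
```

Request:
jog_arm([
  [[0,0,0,0,0,0,-0.5],[0,0,0,0,0,0,-0.3],[0,0,0,0,0,0,1],[0,0,0,0,0,0,1],[0,0,0,0,0,0,1],[0,0,0,0,0,0,1]],
], squeeze=35)

```text
time: 22.3
position: [0.4666, -0.0141, 0.052]
tool_rot: [0.708, 0.002, 0.005, -0.706]
ft_force: [-1.1, -0.9, 6.6]
grip_width: 0.0575
```

Request:
jog_arm([
  [[0,0,0,0,0,0.005,1],[0,0,0,0,0,0.015,1],[0,0,0,0,0,0.035,1],[0,0,0,0,0,0.06,1],[0,0,0,0,0,0.09,1],[0,0,0,0,0,0.12,1],[0,0,0,0,0,0.14,1],[0,0,0,0,0,0.14,1]],
])

```text
time: 23.1
position: [0.4681, -0.0143, 0.1947]
tool_rot: [0.709, 0.004, 0.008, -0.706]
ft_force: [-0.0, -0.5, -3.7]
grip_width: 0.0574
```

Run:
```python
from h import *
o=get_obs();print(o['position'],o['grip_width'],o['ft_force'],o['moment'],o['q'])
im=camera('scene').copy();crop(im,250,80,120,105,5,'pics/n2.png')
```

```text
[ 0.46807614 -0.01433191  0.19472004] 0.05735656835494766 [-0.04090333 -0.48953817 -3.73018754] [ 0.03849118  0.00210056 -0.05659455] [-2.70231767e-01  3.53911146e-01  1.85762656e+00  5.93341947e-04
  9.12595566e-01 -1.83682303e+00]
```

View pics/n2.png

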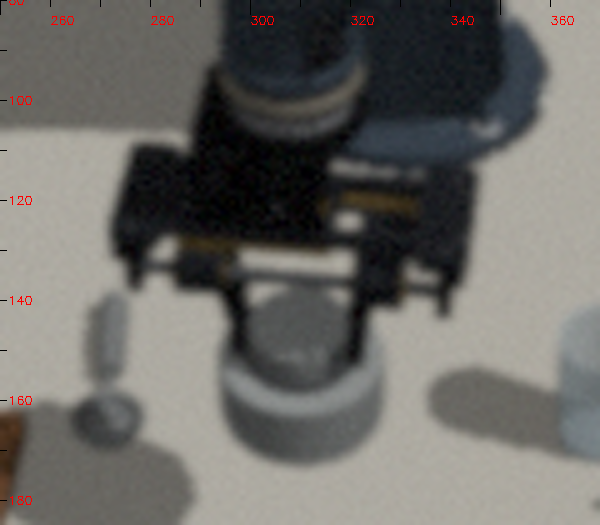

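The tin is lifted level. To the free half of the tray.

Request:
jog_arm([
  [[0,0,0,-0.001,-0.025,0,1],[0,0,0,-0.003,-0.07,0,1],[0,0,0,-0.006,-0.115,0,1],[0,0,0,-0.009,-0.16,0,1],[0,0,0,-0.012,-0.205,0,1],[0,0,0,-0.014,-0.25,0,1],[0,0,0,-0.016,-0.295,0,1],[0,0,0,-0.018,-0.335,0,1]],
])

```text
time: 23.95
position: [0.4475, -0.3503, 0.1908]
tool_rot: [0.707, 0.002, 0.006, -0.707]
ft_force: [0.9, 0.2, -3.5]
grip_width: 0.0575
```

Request:
jog_arm([
  [[0,0,0,0.002,-0.012,0,1],[0,0,0,0.002,-0.018,-0.01,1],[0,0,0,0.002,-0.018,-0.04,1],[0,0,0,0.002,-0.018,-0.07,1],[0,0,0,0.002,-0.018,-0.09,1],[0,0,0,0.002,-0.018,-0.1,1],[0,0,0,0.002,-0.018,-0.1,1]],
])

```text
time: 24.65
position: [0.4483, -0.3655, 0.0883]
tool_rot: [-0.705, -0.001, -0.004, 0.709]
ft_force: [-0.0, 0.6, -2.5]
grip_width: 0.0573
```

Run:
```python
from h import *
o=get_obs();print(o['position'],o['grip_width'],o['ft_force'])
im=camera('scene').copy();crop(im,160,110,120,105,5,'pics/o2.png')
```

```text
[ 0.44832512 -0.36550615  0.08833169] 0.057260691763593934 [-0.01939591  0.61956895 -2.52577064]
```

View pics/o2.png

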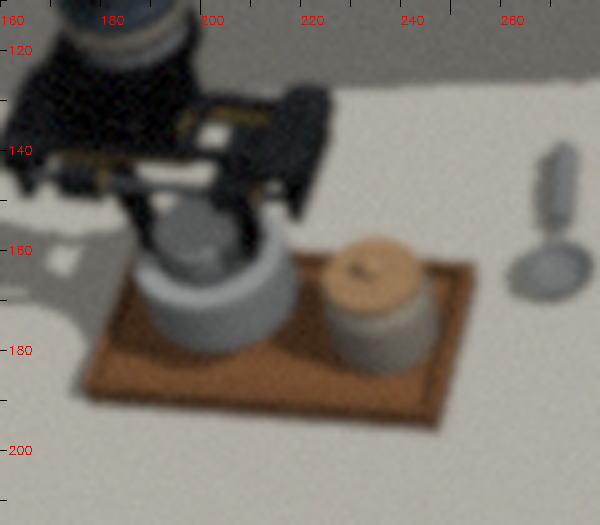

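The tin is over the free half, its body around (200,170), clear of the sugar pot at (232,165). Lowering.

Request:
jog_arm([
  [[0,0,0,0.002,-0.001,-0.008,1],[0,0,0,0.002,-0.001,-0.016,1],[0,0,0,0.002,-0.001,-0.022,1],[0,0,0,0.002,-0.001,-0.026,1],[0,0,0,0.002,-0.001,-0.027,1],[0,0,0,0.002,-0.001,-0.027,1]],
])

```text
time: 25.3
position: [0.4511, -0.3677, 0.0626]
tool_rot: [-0.706, -0.001, -0.005, 0.708]
ft_force: [-0.2, -0.2, -2.9]
grip_width: 0.0573
```

Request:
jog_arm([
  [[0,0,0,0,0,-0.001,1],[0,0,0,0,0,-0.002,1],[0,0,0,0,0,-0.003,1],[0,0,0,0,0,-0.003,1]],
])

```text
time: 25.7
position: [0.4511, -0.3677, 0.0596]
tool_rot: [-0.706, -0.001, -0.005, 0.708]
ft_force: [-0.7, -0.2, -3.8]
grip_width: 0.0572
```

Request:
jog_arm([
  [[0,0,0,0,0,-0.001,1],[0,0,0,0,0,-0.002,1],[0,0,0,0,0,-0.0025,1],[0,0,0,0,0,-0.0025,1]],
])

```text
time: 26.1
position: [0.4511, -0.3677, 0.0581]
tool_rot: [-0.706, -0.002, -0.005, 0.708]
ft_force: [-2.4, 2.2, 5.3]
grip_width: 0.0568
```

Contact at 5.3 N at the expected height. Releasing and lifting clear.

Request:
jog_arm([
  [[0,0,0,0,0,0.001,-0.4],[0,0,0,0,0,0.001,-0.65],[0,0,0,0,0,0.001,-0.65],[0,0,0,0,0,0.001,-0.65],[0,0,0,0,0,0.02,-0.65],[0,0,0,0,0,0.06,-0.65],[0,0,0,0,0,0.11,-0.65],[0,0,0,0,0,0.16,-0.65]],
])

```text
time: 26.9
position: [0.4507, -0.3673, 0.2192]
tool_rot: [-0.706, -0.001, -0.005, 0.708]
ft_force: [0.6, 0.2, 0.3]
grip_width: 0.0718
```

Request:
jog_arm([
  [[0,0,0,0,0.03,0,-0.65],[0,0,0,0,0.07,0.02,-0.65],[0,0,0,0,0.115,0.03,-0.65],[0,0,0,0,0.16,0.03,-0.65],[0,0,0,0,0.205,0.03,-0.65],[0,0,0,0,0.25,0.03,-0.65],[0,0,0,0,0.3,0.03,-0.65],[0,0,0,0,0.32,0.03,-0.65]],
])

```text
time: 27.7
position: [0.4492, -0.0435, 0.2491]
tool_rot: [-0.705, -0.002, -0.003, 0.709]
ft_force: [-0.2, 0.1, -0.1]
grip_width: 0.0717
```

Run:
```python
from h import *
o=get_obs();print(o['position'],o['grip_width'],o['time'])
im=camera('top').copy();cv2.imwrite('pics/p1.png',cv2.resize(im[120:300,130:490],None,fx=2.2,fy=2.2,interpolation=cv2.INTER_CUBIC)[:,:,::-1])
crop(im,380,215,100,65,7,'pics/p3.png')
im=camera('scene').copy();cv2.imwrite('pics/p2.png',cv2.resize(im[120:280,160:480],None,fx=2.4,fy=2.4,interpolation=cv2.INTER_CUBIC)[:,:,::-1])
```

```text
[ 0.44921682 -0.04350472  0.24907251] 0.07166201113210367 27.7
```

View pics/p1.png

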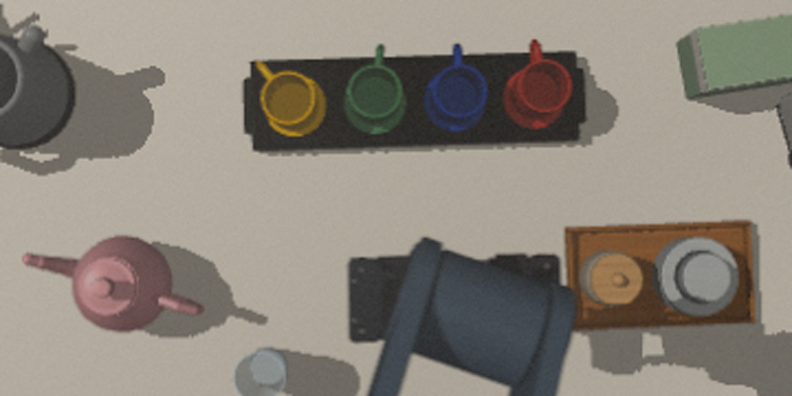

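View pics/p2.png

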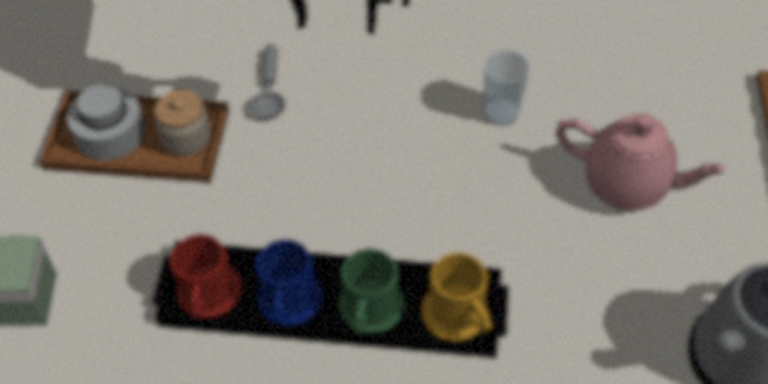

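View pics/p3.png

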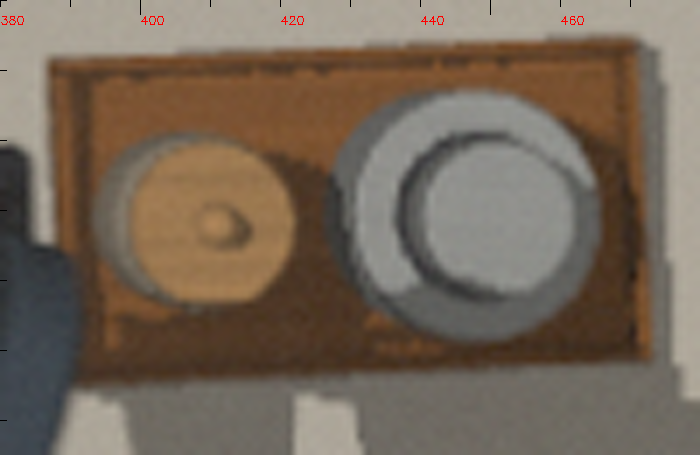

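Everything stands in place, and the arm is clear at about 0.25 m. A numeric check before handing in.

Run:
```python
from h import *
f=lambda c,x0,y0,k:((c[0]+.5)/k-.5+x0,(c[1]+.5)/k-.5+y0)
tin=back('top',f((499,214),380,215,7),.076);print('tin',tin, 'rel tray',tin[:2]-[.4486,-.327])
k=2.2
for n,c in (('yel',(287.5,96.5)),('grn',(376,90)),('blu',(458.5,90)),('red',(540,86))): print(n,back('top',f(c,130,120,k),.087).round(4))
print('lid',back('top',f((270,212),130,215,6),.138).round(4))
```

```text
tin [ 0.44878807 -0.36579262  0.076     ] rel tray [ 0.00018807 -0.03879262]
yel [0.6692 0.126  0.087 ]
grn [0.6751 0.0223 0.087 ]
blu [ 0.6735 -0.0746  0.087 ]
red [ 0.6768 -0.171   0.087 ]
lid [0.4542 0.3335 0.138 ]
```

```bash
python3 -c "
from rig import *
print(hand_in())"
```

```text
the job is handed in; nothing more can be done
None
```

The pile is taken apart and the job was handed in at about 28 s of the 112 s allowed. It reports no verdict, so the results below are from my own last camera checks:

| Item | Where it ended up | Offset from target |
|---|---|---|
| Lid | seated level on the teapot's rim | about 3 mm from the axis |
| Blue mug | upright on the blue mat | about 2 mm from the centre |
| Yellow mug | upright on the yellow mat | about 2 mm from the centre |
| Tin | flat in the free half of the tray | at (0, −39) mm in the tray frame, within 2 mm of target |

- **Left alone:** the teapot and the green and red mugs did not move by eye.
- **Set-downs:** each item was lowered until light contact of 4–6 N before release. The arm ended clear of everything, about 25 cm up.
- **Disagreements:** the scene camera's picture sat about 1 px (2 mm) off the calibrated projection, within the stated accuracy. My last reading of the red mug's rim, from a coarse picture, came out about 6 mm in y from the first one. I put that down to reading error, because nothing came near it and its picture is unchanged.

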